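# Close and lock the cover of a sensor junction box

## Robot

A 6-joint arm with a two-finger parallel gripper is mounted at the origin on a cart in front of the work surface, level with it; the furniture and walls round the work are solid. World frame = base frame: x ahead of the robot, y to its left, z up, the work surface at z = 0. Lengths are in m, angles in rad, forces in N, time in s.
With the tool pointing down it reaches from about 0.375 to 0.975 m from the base axis. Payload 3.8 kg.
Tool frame: the origin (TCP) lies at the very end of the fingers, on their centre line; the grasp point (between the pads) lies bot.grasp_offset behind it (bot.grasp_offset is the distance from the TCP to the grasp point, in m); y points along the fingers, x is the direction in which the jaws open and shut, and the axes are right-handed (so a half turn about y gives the same grasp; the last joint's range is limited). The gripper opens to 85 mm and grips with 20 to 120 N. Pads are 22 mm wide; open, the fingers measure 114 mm over their backs; the gripper's body (76 mm by 85 mm) begins 54 mm behind the grasp point. The pads swing forward as they close: fully open they stand 13 mm farther back than shut.
Start: joints at [-1.233, 0.264, 1.604, -0, 1.274, -0.037], TCP at [0.247, -0.628, 0.208] pointing down, gripper open.
Joint ranges: [-2.63, 2.63], [-0.94, 2.18], [0.31, 2.57], [-1.31, 4.45], [0, 2.66], [-2.55, 2.55]. Speed limits (rad/s): [2.57, 2.57, 3.14, 3.14, 3.14, 3.14].

## Interface

Orientations are given as a rotation vector (axis times angle).
In Python, from workcell import sensors, read_camera, job, bot gives the robot as it stands.
- The arm moves only by the tool arm_command, never from a script. Its argument "deltas" is a list of rows, each a list of 4 numbers: the shift along the tool's x, y, z in m, then the turn about the tool's y in rad. A call has 1 to 20 rows; each row shifts and turns the commanded pose from where the row before left it, along the tool's axes as they then stand; what a row does not reach is not made up. A row lasts 1/8 s, in which the tool goes at most 62.5 mm and 10.7 degrees, less where a joint would pass 70% of its speed; a pose out of reach is approached as far as the arm can. A call is refused whole if a number of a shift passes 0.0625 or a number of a turn 0.188, either way. A call with a gripper value outside its range is refused whole. "fingers" is the finger opening in m, from 0 to 0.0854, set as the call begins (left out, the last holds). The fingers move at their own pace and stop on an object; "newtons" is the grip in N (left out, the last holds). Time passes only in rows, so rows that do not move let the fingers close. It gives the time, the measured TCP pose, the force and the opening at its end, in the units of the state.
- sensors.read_state(): the state, without advancing time (a new reading comes with each control period).
- read_camera(name): name is "scene" or "top" or "wrist"; returns a dict with "color" (480x640x3 uint8, red, green, blue), "vfov" (degrees; the focal length in pixels is half the picture's height over the tangent of half this angle, whatever the lens; pixels are square), "cx", "cy" (the principal point, pixels), "R" (3x3) and "t" (3): a world point X has camera coordinates R X + t; the wrist camera has in their place "T_tool_cam" (4x4, takes a point from camera to tool coordinates, whose origin is the TCP and whose axes are the tool frame's). Camera axes: x right, y down, z forward; pixel columns grow to the right and rows downward; lengths in m; the calibration is good to about 2 mm. A picture is of the moment at which its call begins: read the wrist's pose just before it. There is no depth.
- job.finish_job(): hands the job in, once; it reports no verdict.
The state is a dict: "time": time; "q": joint angles; "joint_vel": joint speeds; "joint_torque": joint torques, N m; "tool_pos": TCP position; "tcp_rot": TCP orientation; "wrist_force": force on the tool from outside, world axes, zero at the start; "torque": the same for the moment, N m; "width": opening from 0.0 (shut) to 1.0 (fully open).
Only numpy, scipy, OpenCV 4.12 (cv2) and the standard library are available. Lean on these libraries where they do the work, as an engineer would, in place of code of your own. Each camera call takes 0.05 s, during which the arm holds its last target.

## Task

The cover of the grey junction box stands open. Push it down onto its seal with the fingertips, then set the fingertips in the slot of the round black latch and turn it a quarter turn clockwise, to its stop, so that its cam draws the cover down and the cover stays locked shut when you take the hand away. Grasp and lift nothing: do not swing the cover further open, and leave the loose things round the box where they are.

Things in the scene. Friction and masses are not known exactly. Their poses are not given: they have to be found in the camera images.
- junction_box: Grey box screwed to the bench, 150 x 200 x 80 mm; origin at the centre of its underside, z up, front (-x) towards the robot. Its white cover hinges on the line x = +78, z = 82 mm. Shut, the cover's flat top is at z = 90 mm, x -80 to +81, y -105 to +105 mm, and the latch's axis at x = -25, y = 0. Feet and glands stick out to 28 mm beyond its sides (y), below z = 55 mm.
- cover (a joint): Hinge angle of the white cover: 0 = shut, grows as its front edge rises. Starts at 0.4 to 0.75. A stiff hinge (friction 0.25 N m) keeps it where it is left. Pushed down and let go, a rubber seal under its front edge springs it up to about 0.03 (4 mm at the edge); about 5 N at the front edge close it fully. Locked, it rests at about 0.006.
- cover_edge (a point): Middle of the cover's front edge, on its top face, 159 mm from the hinge line. The point's axes are the cover's: x from the edge towards the hinge, y along the edge, z out of the top face.
- latch (a joint): Turn of the black latch, growing clockwise from above: 0 = open (slot parallel to the cover's front edge, yellow pointer at the red dot on the right), 1.57 = locked, a stop (pointer at the green dot by the front edge). Starts at 0 to 0.3; friction 0.06 N m. From 0.85 on its cam draws the cover down under a keeper (0.16 N m, less if pressed down), if the cover is no higher than its seal lifts it.
- latch_slot (a point): Centre of the floor of the latch's finger slot, on its axis, 103 mm from the hinge line; with the cover shut, 78 mm above the bench. The latch is a disc, 76 mm across, 2 mm proud of the cover; the slot is a rectangle 66 long, 30 wide, 14 mm deep, closed at both ends. The point turns with it: y along the slot, -y towards the yellow pointer, z out of the slot.
- screwdriver: Bystander: screwdriver with a yellow handle, 193 mm long, 26 mm high, lying on the bench far left of the box; origin at the middle of its underside. Leave it.
- vial_black: Bystander: small vial with a black cap, 21 mm across, 54 mm high, standing to the right of the box; origin at the centre of its underside. Leave it.
- vial_blue: Bystander: small vial with a blue cap, 21 mm across, 54 mm high, standing to the right of the box; origin at the centre of its underside. Leave it.
- timer: Bystander: white bench timer, 62 x 58 x 18 mm, lying left of the box; origin at the centre of its underside. Leave it.
- tape_roll: Bystander: roll of black tape, 60 mm across, 19 mm high, lying left of the timer; origin at the centre of its underside. Leave it.
- marker: Bystander: white marker pen with a blue cap, 135 mm long, 16 mm high, lying on the bench beyond the vials, right of the box; origin at the middle of its underside. Leave it.

How it is judged:
On the way, in this order (a step that is already met when the one before it is completed fails the run):
1. the cover is pushed down onto its seal (hinge below 0.06 rad) while the latch is still open (below 0.6 rad) (value of joint cover below 0.06 rad and value of joint latch below 0.6 rad), for 0.1 s.
2. the fingers turn the latch past 0.9 rad with the cover down (value of joint cover below 0.05 rad and value of joint latch above 0.9 rad and contact force between the fingers and junction_box above 0.3 N).
At the end, for the whole second after the job is handed in: The cover stays shut (hinge below 0.012 rad, 2 mm at its front edge) with the latch turned to within 12 degrees of its stop (above 1.35 rad) and the hand off it (value of joint cover below 0.012 rad and value of joint latch above 1.35 rad); the robot touches nothing.
It fails at once if the cover is lifted or swung further open (hinge above 0.9 rad) (value of joint cover above 0.9 rad).
It fails at once if a bystander (marker, screwdriver, vials, timer, tape roll) is lifted or moved by more than 30 mm (distance of any of marker, screwdriver, vial_black, vial_blue, timer, tape_roll from where it was at the start of the episode above 0.03 m).
It also fails if it takes over 35 s, if anything falls off the work surface, if the arm or the gripper's body presses on something with over 40 N, if the wrist force passes 120 N, or if a joint passes its speed limit or range.

## Working session

There is one attempt and no reset: what is moved stays moved. The work goes in short steps, Python scripts to look and compute and a tool call to move; the robot and the scene stay as the last step left them, time stands still between calls to the robot, and variables do not carry over. Pictures are saved under pics/ and viewed, and the job is handed in when it is done.

Besides the shell and the picture viewer there is one more tool, called after ">>>" as name(argument=value, ...) on one line, values as JSON. arm_command: Moves the arm, as the interface text tells. Its arguments: {"type":"object","properties":{"deltas":{"type":"array"},"fingers":{"type":"number"},"newtons":{"type":"number"}},"required":["deltas"]}

```bash
ls; mkdir -p pics; python3 - <<'E'
from workcell import sensors, read_camera, job, bot
import cv2
s=sensors.read_state();print(s, bot.grasp_offset)
for n in ["scene","top","wrist"]:
    c=read_camera(n);cv2.imwrite(f"pics/{n}0.png",c["color"][:,:,::-1])
    print(n,{k:v for k,v in c.items() if k!="color"})
E
```

```text
pics
{'time': 0.0, 'q': array([-1.23292221e+00,  2.64780191e-01,  1.60536072e+00,  1.63034904e-05,
        1.27366286e+00, -3.68607992e-02]), 'joint_vel': array([ 5.06668231e-04, -1.07653911e-03,  7.57378376e-06, -4.88564578e-05,
       -1.05460274e-04, -2.20467806e-04]), 'joint_torque': array([ 2.42166017e-03, -5.15105331e+01, -3.67312038e+01,  2.31847671e-04,
        1.27732390e-02, -1.25434084e-05]), 'tool_pos': array([ 0.24684235, -0.62742583,  0.20625101]), 'tcp_rot': array([-1.36213784,  0.93016528, -0.92724398]), 'wrist_force': array([ 0.44434954, -0.51225313,  1.03765093]), 'torque': array([0.03039823, 0.03971931, 0.00626127]), 'width': 1.0026661037702693} 0.0187
scene {'vfov': 42.214126844875594, 'cx': 334.15587793373004, 'cy': 238.6664009157023, 'R': array([[ 0.62906582, -0.77720716,  0.01500773],
       [-0.40520657, -0.34432483, -0.84690498],
       [ 0.66338815,  0.52667775, -0.53153243]]), 't': array([-0.3824086 ,  0.24612704,  1.15341916])}
top {'vfov': 49.153909912403094, 'cx': 319.26031195058874, 'cy': 233.71558843112047, 'R': array([[ 0.02342731, -0.99971175, -0.00525224],
       [-0.9969548 , -0.02297119, -0.07452153],
       [ 0.0743794 ,  0.00698208, -0.99720557]]), 't': array([-0.10814326,  0.493598  ,  1.31379063])}
wrist {'vfov': 59.37835947013132, 'cx': 308.4625681687484, 'cy': 238.8185204754893, 'T_tool_cam': array([[ 9.99999751e-01,  3.74247117e-04,  5.98880342e-04,
         6.14383134e-04],
       [-4.81203579e-04, -2.59582036e-01,  9.65720941e-01,
        -1.66617588e-01],
       [ 5.16876856e-04, -9.65720988e-01, -2.59581791e-01,
         6.48745968e-02],
       [ 0.00000000e+00,  0.00000000e+00,  0.00000000e+00,
         1.00000000e+00]])}
```

View pics/scene0.png

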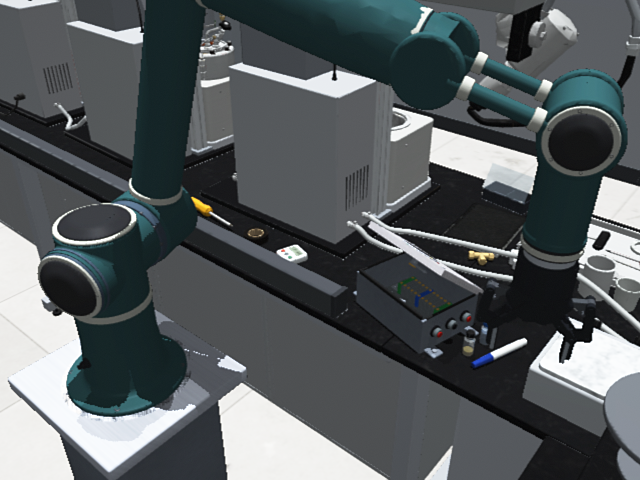

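View pics/top0.png

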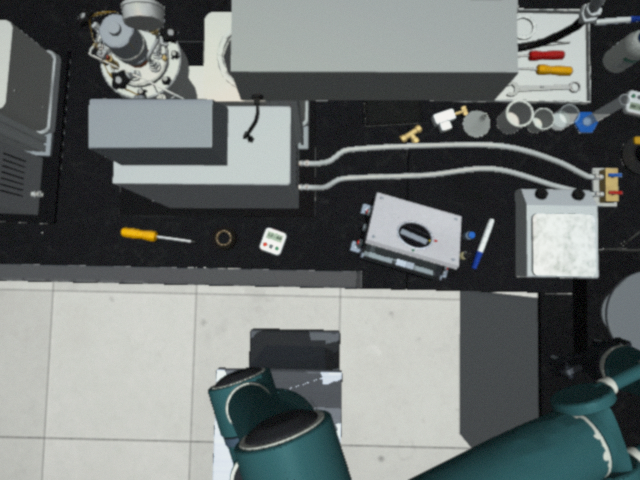

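```bash
python3 - <<'E'
import cv2
a=cv2.imread("pics/scene0.png");b=cv2.imread("pics/top0.png")
cv2.imwrite("pics/sc.png",cv2.resize(a[130:380,230:550],None,fx=2.4,fy=2.4,interpolation=2))
cv2.imwrite("pics/tc.png",cv2.resize(b[60:260,200:460],None,fx=3,fy=3,interpolation=2))
E
```

```text
(no output)
```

View pics/sc.png

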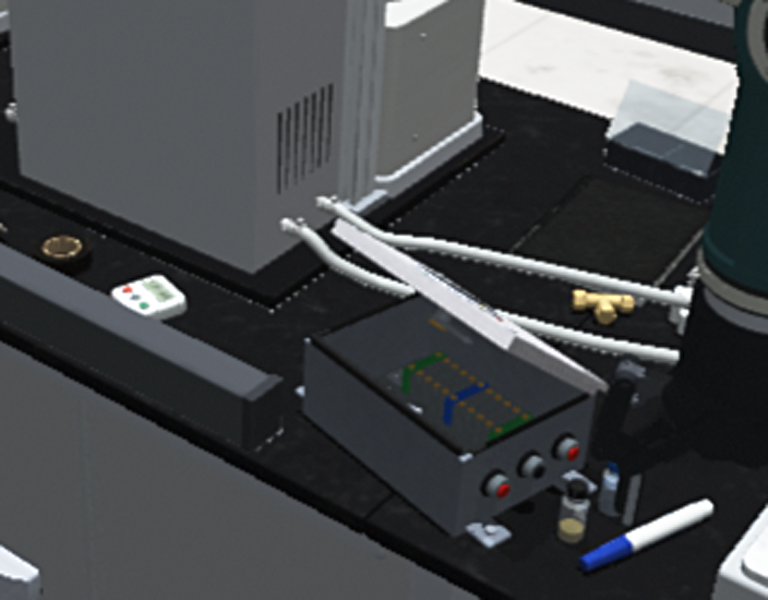

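View pics/tc.png

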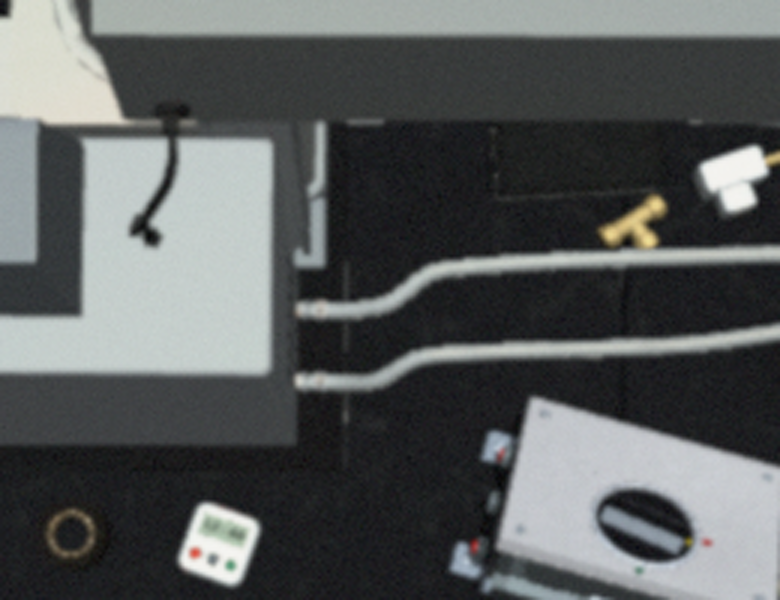

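```bash
python3 - <<'E'
import cv2
a=cv2.imread("pics/scene0.png");b=cv2.imread("pics/top0.png")
def g(im,x0,y0,w,h,f,n):
    c=cv2.resize(im[y0:y0+h,x0:x0+w],None,fx=f,fy=f,interpolation=2)
    for x in range((x0+9)//10*10,x0+w,10):
        cv2.line(c,((x-x0)*f,0),((x-x0)*f,4 if x%20 else 10),(0,255,255),1)
        if x%20==0: cv2.putText(c,str(x),((x-x0)*f,20),0,.35,(0,255,255),1)
    for y in range((y0+9)//10*10,y0+h,10):
        cv2.line(c,(0,(y-y0)*f),(4,(y-y0)*f),(0,255,255),1); cv2.putText(c,str(y),(6,(y-y0)*f+4),0,.35,(0,255,255),1)
    cv2.imwrite(n,c)
g(a,350,210,145,110+30,4,"pics/sc1.png")
g(b,340,180,130,100,6,"pics/tc1.png")
E
```

```text
(no output)
```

View pics/sc1.png

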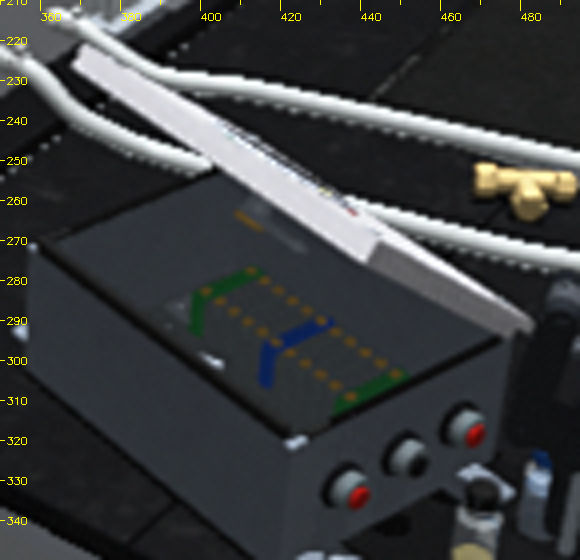

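View pics/tc1.png

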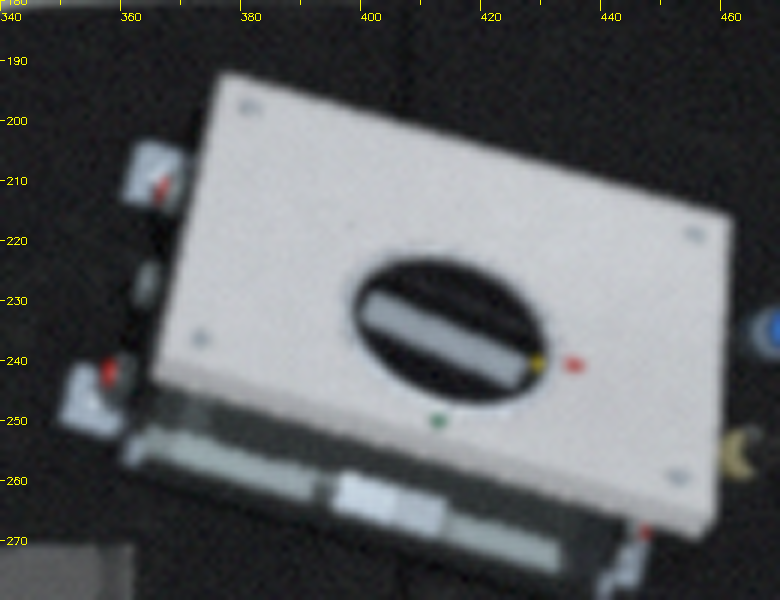

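```bash
cat > fit.py <<'E'
import numpy as np
from scipy.optimize import least_squares
def box2w(p,P):
    x,y,yaw=P[:3];c,s=np.cos(yaw),np.sin(yaw)
    p=np.asarray(p,float)
    return np.array([x+c*p[0]-s*p[1],y+s*p[0]+c*p[1],p[2]])
def cov(p,P): # p in shut-box coords, rotate about hinge
    a=P[3]; u=p[0]-.078; w=p[2]-.082
    # front (u<0) rises with a
    return box2w([.078+u*np.cos(a)+w*np.sin(a),p[1],.082-u*np.sin(a)+w*np.cos(a)],P)
def proj(X,c):
    f=240/np.tan(np.radians(c["vfov"]/2)); Y=c["R"]@X+c["t"]
    return np.array([c["cx"]+f*Y[0]/Y[2],c["cy"]+f*Y[1]/Y[2]])
E
python3 - <<'E'
from workcell import read_camera,sensors
from fit import *
cs={n:read_camera(n) for n in("scene","top")}
for n,c in cs.items(): print(n,-c["R"].T@c["t"])
obs=[("top","c",(.081,.105,.09),(376.7,192)),("top","c",(.081,-.105,.09),(462,216)),
("top","c",(-.080,.105,.09),(366,240)),("top","c",(-.080,-.105,.09),(458,265)),
("top","c",(-.025,0,.092),(414.5,234.8)),
("scene","b",(-.075,.1,.08),(358,271)),("scene","b",(-.075,-.1,.08),(423,319)),("scene","b",(.075,-.1,.08),(475,294)),
("scene","c",(-.080,.105,.09),(370.5,221)),("scene","c",(-.080,-.105,.09),(445,268.5)),("scene","c",(.081,-.105,.09),(483,291))]
def res(P): return np.concatenate([proj((cov if k=="c" else box2w)(p,P),cs[n])-o for n,k,p,o in obs])
r=least_squares(res,[.5,-.15,-.25,.5],loss="soft_l1")
print(r.x); print(res(r.x).reshape(-1,2).round(1))
np.save("P.npy",r.x)
P=r.x
print("edge",cov((-.081,0,.09),P),"slot",cov((-.025,0,.078),P),"shut edge",box2w((-.08,0,.09),P),"shut slot",box2w((-.025,0,.078),P))
E
```

```text
scene [-0.42487213 -0.81994325  0.82726498]
top [ 0.39690944 -0.10594655  1.34633502]
[ 0.48520614 -0.31251765 -0.25581821  0.68625497]
[[-0.5  0.4]
 [-1.8  0.1]
 [-0.2 -1. ]
 [-0.2  0.3]
 [-0.2 -0.6]
 [-1.2  0.6]
 [-0.2  3. ]
 [ 3.  -0.1]
 [ 0.5 -0.1]
 [-0.2  0.9]
 [ 0.9 -0.2]]
edge [ 0.4465687  -0.30241208  0.18893845] slot [ 0.48112551 -0.31145037  0.14417087] shut edge [ 0.40780961 -0.29227469  0.09      ] shut slot [ 0.46101972 -0.30619173  0.078     ]
```

```bash
cat >> fit.py <<'E'
from scipy.spatial.transform import Rotation as Ro
def plan(target,yawx=None,s=None):
    """print delta in tool axes to target TCP; yawx = world heading wanted for tool x"""
    R=Ro.from_rotvec(s["tcp_rot"]).as_matrix()
    print("tool axes x,y,z",R.T.round(3).tolist(),"tcp",s["tool_pos"].round(4))
    h=np.arctan2(R[1,0],R[0,0]); 
    print("delta tool",(R.T@(np.asarray(target)-s["tool_pos"])).round(4),"heading x",round(h,3))
    if yawx is not None: print("turn about y (cw+):",(h-yawx+np.pi/1)%(2*np.pi)-np.pi)
E
python3 - <<'E'
from workcell import sensors
from fit import *
P=np.load("P.npy");s=sensors.read_state()
t=box2w((-.03,.055,.20),P);print(t); plan(t,P[2],s)
E
```

```text
[ 0.47009948 -0.25171643  0.2       ]
tool axes x,y,z [[0.366, -0.931, -0.001], [-0.0, 0.001, -1.0], [0.931, 0.366, 0.0]] tcp [ 0.247  -0.6278  0.2069]
delta tool [-0.2683  0.0072  0.3453] heading x -1.196
turn about y (cw+): -0.9401512372989225
```

>>> arm_command(deltas=[[0,-0.03,0,0],[0,-0.03,0,0],[-0.0224,0,0.0288,0],[-0.0224,0,0.0288,0],[-0.0224,0,0.0288,0],[-0.0224,0,0.0288,0],[-0.0224,0,0.0288,0],[-0.0224,0,0.0288,0],[-0.0224,0,0.0288,0],[-0.0224,0,0.0288,0],[-0.0224,0,0.0288,0],[-0.0224,0,0.0288,0],[-0.0224,0,0.0288,0],[-0.0224,0,0.0288,0]], fingers=0)

```text
time: 2.0
tool_pos: [0.4707, -0.2503, 0.2676]
tcp_rot: [-1.363, 0.929, -0.929]
wrist_force: [0.6, 0.2, 0.6]
width: 0.002
```

>>> arm_command(deltas=[[0,0,0,-0.18],[0,0,0,-0.18],[0,0,0,-0.18],[0,0,0,-0.18],[0,0,0,-0.18],[0,0,0,-0.18],[0,0,0,-0.18],[0,0,0,-0.18],[0,0,0,-0.18],[0,0,0,-0.18],[0,0,0,-0.18],[0,0,0,-0.18],[0,0,0,-0.18],[0,0,0,0]])

```text
time: 3.75
tool_pos: [0.4702, -0.2514, 0.2675]
tcp_rot: [-1.382, -0.888, 0.888]
wrist_force: [-0.1, 0.9, -0.6]
width: 0.0
```

```bash
python3 - <<'E'
from workcell import sensors,read_camera
from fit import *
import cv2
P=np.load("P.npy");s=sensors.read_state()
t=box2w((-.03,.055,.20),P);print(t,s["time"],s["q"],s["width"],s["wrist_force"]); plan(t,P[2]+np.pi/2,s)
cv2.imwrite("pics/s1.png",read_camera("scene")["color"][:,:,::-1])
cv2.imwrite("pics/w1.png",read_camera("wrist")["color"][:,:,::-1])
E
```

```text
[ 0.47009948 -0.25171643  0.2       ] 3.75 [-5.37753569e-01 -3.84062882e-02  1.82846852e+00  1.46453089e-05
  1.35167057e+00 -1.67979930e+00] 0.0004794471073053314 [-0.09345959  0.85895146 -0.64105852]
tool axes x,y,z [[0.416, 0.909, 0.0], [-0.0, 0.0, -1.0], [-0.909, 0.416, 0.0]] tcp [ 0.4702 -0.2514  0.2675]
delta tool [-0.0003  0.0675 -0.    ] heading x 1.142
turn about y (cw+): -0.1729355673537798
```

View pics/s1.png

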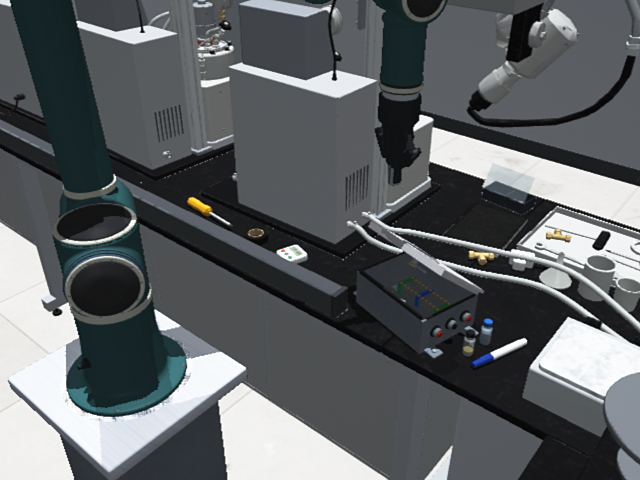

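View pics/w1.png

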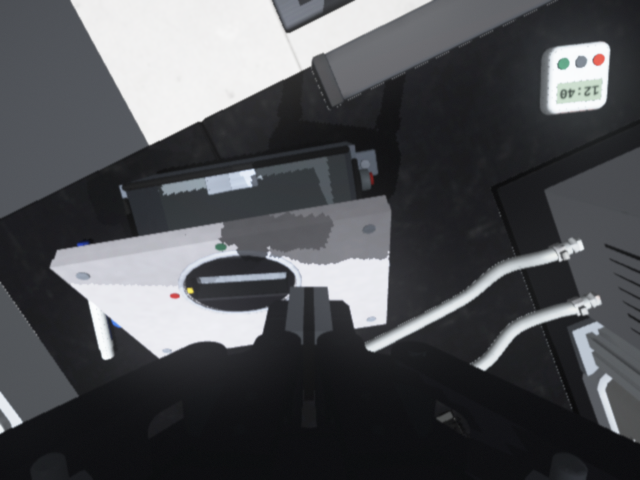

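>>> arm_command(deltas=[[0.006,0.016,0,0],[0,0.02,0,0],[0,0.02,0,0],[0,0.012,0,0],[0,0.01,0,0],[0,0.01,0,0],[0,0.01,0,0],[0,0.01,0,0],[0,0.01,0,0],[0,0,0,0]])

```text
time: 5.1
tool_pos: [0.4722, -0.2456, 0.1485]
tcp_rot: [-1.38, -0.888, 0.89]
wrist_force: [-0.1, -0.5, 0.1]
width: -0.002
```

```bash
python3 - <<'E'
from workcell import sensors,read_camera
import cv2
cv2.imwrite("pics/s2.png",read_camera("scene")["color"][:,:,::-1])
E
```

```text
(no output)
```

View pics/s2.png

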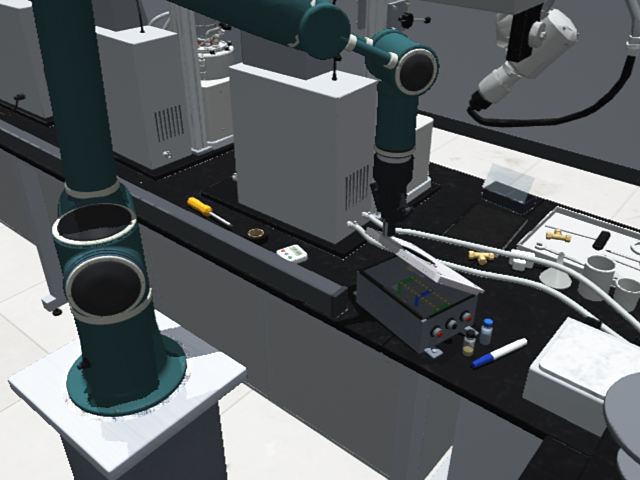

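>>> arm_command(deltas=[[0,0.009,0,0],[0,0.009,0,0],[0,0.009,0,0],[0,0.009,0,0]])

```text
time: 5.65
tool_pos: [0.4726, -0.2459, 0.1127]
tcp_rot: [-1.381, -0.889, 0.889]
wrist_force: [-0.4, -0.1, 1.6]
width: 0.004
```

```bash
python3 - <<'E'
from workcell import sensors,read_camera
import cv2
a=read_camera("scene")["color"][:,:,::-1]
w=read_camera("wrist")["color"][:,:,::-1]
import numpy as np
cv2.imwrite("pics/s3.png",np.hstack([cv2.resize(a[180:340,330:510],(400,356)),cv2.resize(w,(400,300),interpolation=3)[:,:]] if 0 else [cv2.resize(a[180:340,330:510],(400,356)),cv2.resize(w,(400,356))]))
E
```

```text
(no output)
```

View pics/s3.png

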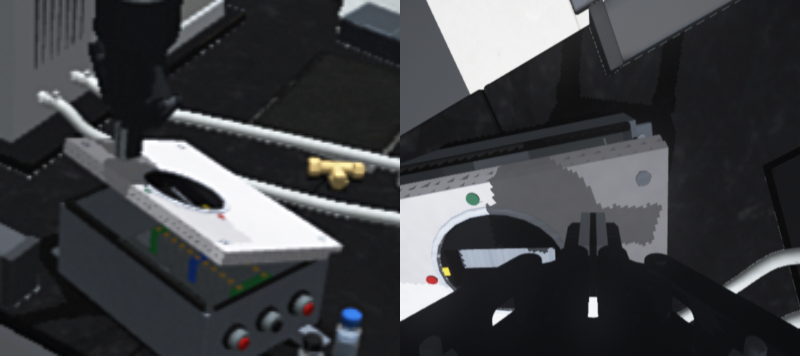

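>>> arm_command(deltas=[[0,0.008,0,0],[0,0.008,0,0],[0,0.005,0,0],[0,0.003,0,0],[0,0.001,0,0],[0,0,0,0]])

```text
time: 6.5
tool_pos: [0.4729, -0.246, 0.0886]
tcp_rot: [-1.382, -0.889, 0.889]
wrist_force: [0.6, 0.3, 0.0]
width: 0.003
```

```bash
python3 - <<'E'
from workcell import sensors,read_camera
import cv2
a=read_camera("scene")["color"][:,:,::-1]
w=read_camera("wrist")["color"][:,:,::-1]
import numpy as np
cv2.imwrite("pics/s4.png",np.hstack([cv2.resize(a[180:340,330:510],(400,356)),cv2.resize(w,(400,356))]))
E
```

```text
(no output)
```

View pics/s4.png

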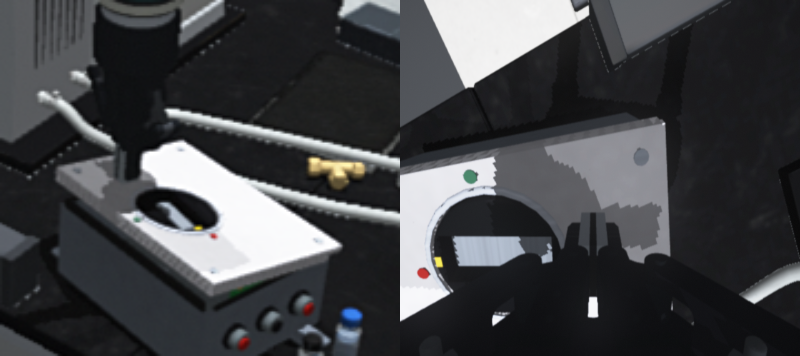

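>>> arm_command(deltas=[[0,0.004,0,0],[0,0.004,0,0],[0,0,0,0]])

```text
time: 6.98
tool_pos: [0.4724, -0.2458, 0.08]
tcp_rot: [-1.381, -0.889, 0.89]
wrist_force: [0.5, -0.4, -0.7]
width: 0.001
```

```bash
python3 - <<'E'
from workcell import sensors,read_camera
import cv2
a=read_camera("scene")["color"][:,:,::-1]
w=read_camera("top")["color"][:,:,::-1]
import numpy as np
cv2.imwrite("pics/s5.png",np.hstack([cv2.resize(a[210:340,350:500],(400,347),interpolation=2),cv2.resize(w[180:284,345:465],(400,347),interpolation=2)]))
E
```

```text
(no output)
```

View pics/s5.png

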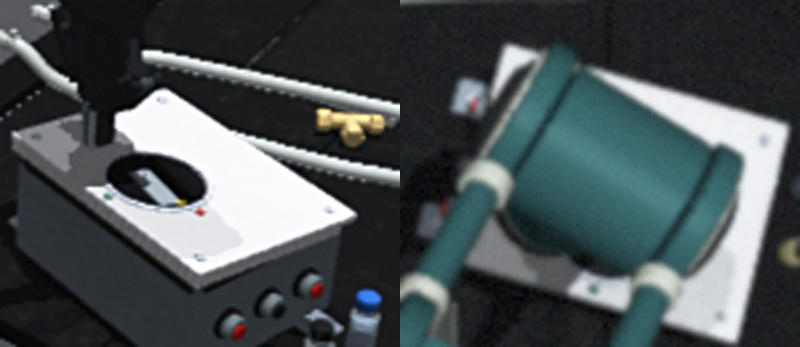

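```bash
python3 - <<'E'
from workcell import read_camera,sensors
from fit import *
c=read_camera("scene");P=np.load("P.npy").copy()
for a in (0,.03,.06,.1,.15,.2):
    P[3]=a; print(a,[proj(cov(p,P),c).round(1).tolist() for p in ((-.08,.105,.09),(-.08,-.105,.09),(.081,-.105,.09),(-.025,0,.092))])
s=sensors.read_state();print(s["time"],s["tool_pos"],s["wrist_force"],s["torque"],proj(s["tool_pos"],c))
E
```

```text
0 [[353.6, 267.3], [423.2, 320.3], [482.7, 290.1], [407.3, 281.9]]
0.03 [[353.8, 265.4], [423.6, 318.2], [482.8, 290.1], [407.6, 280.6]]
0.06 [[354.0, 263.4], [424.0, 316.1], [482.8, 290.1], [407.8, 279.3]]
0.1 [[354.4, 260.8], [424.6, 313.3], [482.9, 290.1], [408.3, 277.5]]
0.15 [[355.1, 257.4], [425.6, 309.7], [483.0, 290.1], [408.9, 275.2]]
0.2 [[355.9, 254.1], [426.7, 306.0], [483.2, 290.1], [409.6, 273.0]]
7.125 [ 0.4727836  -0.24601014  0.08049496] [ 0.41298388 -0.47999108 -0.27528141] [-0.0362722  -0.02077958  0.02657892] [385.737688   272.80438348]
```

>>> arm_command(deltas=[[0,0.004,0,0],[0,0.004,0,0],[0,0,0,0]])

```text
time: 7.5
tool_pos: [0.4724, -0.2458, 0.072]
tcp_rot: [-1.381, -0.889, 0.89]
wrist_force: [-0.1, -0.1, -0.2]
width: -0.001
```

```bash
python3 - <<'E'
from workcell import sensors,read_camera
import cv2
from fit import *
s=sensors.read_state();print(s["time"],s["tool_pos"],s["wrist_force"],s["torque"])
c=read_camera("scene");a=c["color"][:,:,::-1]
print(proj(s["tool_pos"],c))
w=read_camera("wrist")["color"][:,:,::-1]
cv2.imwrite("pics/s6.png",np.hstack([cv2.resize(a[210:340,350:500],(400,347),interpolation=2),cv2.resize(w[200:480,150:473],(400,347),interpolation=2)]))
E
```

```text
7.5 [ 0.47242132 -0.24579323  0.07198772] [-0.09962358 -0.13874783 -0.24108454] [0.00165719 0.01082332 0.02746297]
[385.31229095 276.17159686]
```

View pics/s6.png

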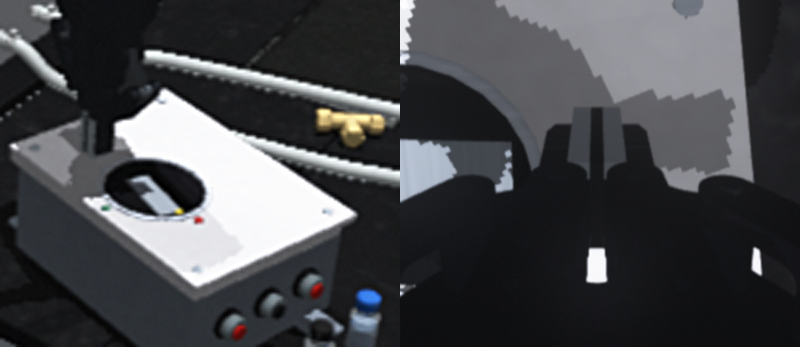

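```bash
python3 - <<'E'
from workcell import sensors,read_camera
import cv2
from fit import *
c=read_camera("wrist");T=np.linalg.inv(c["T_tool_cam"]);f=240/np.tan(np.radians(c["vfov"]/2))
for y in (0,-.01,-.0187,-.03):
  for xz in ((0,0),(0,.011),(.0145,.011)):
    p=T@[xz[0],y,xz[1],1];print(y,xz,c["cx"]+f*p[0]/p[2],c["cy"]+f*p[1]/p[2])
cv2.imwrite("pics/w7.png",cv2.resize(c["color"][260:460,200:420,::-1],None,fx=3,fy=3,interpolation=2))
E
```

```text
0 (0, 0) 310.53214816735425 285.9544733874752
0 (0, 0.011) 310.5794809918758 261.15078583819053
0 (0.0145, 0.011) 345.47088547175474 261.17931737985174
-0.01 (0, 0) 310.6248618198055 295.12978515991705
-0.01 (0, 0.011) 310.6765548102097 269.03411144533607
-0.01 (0.0145, 0.011) 347.6074267616492 269.06491735506887
-0.0187 (0, 0) 310.7146456983301 304.0151548527508
-0.0187 (0, 0.011) 310.7707340631075 276.6823705616896
-0.0187 (0.0145, 0.011) 349.6802776140314 276.71544707218106
-0.03 (0, 0) 310.8464029378201 317.05437527643704
-0.03 (0, 0.011) 310.90925063717003 287.93124563493586
-0.03 (0.0145, 0.011) 352.7290077165445 287.9677763084717
```

View pics/w7.png

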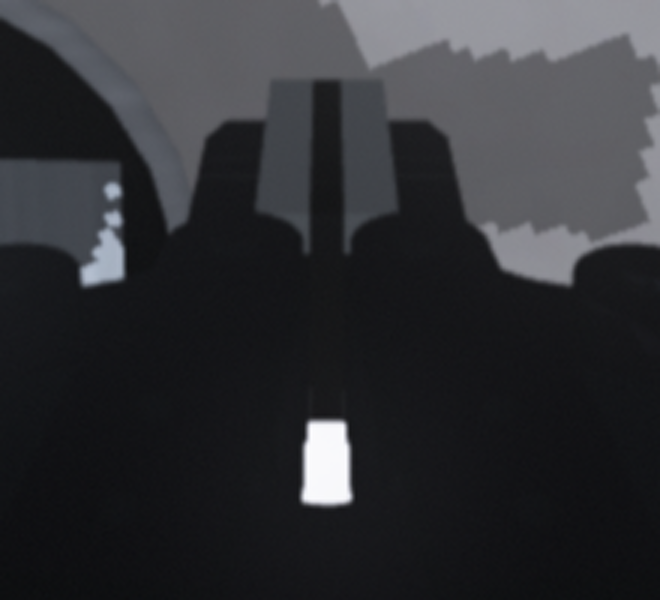

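>>> arm_command(deltas=[[0,0.002,0,0],[0,0.002,0,0]])

```text
time: 7.9
tool_pos: [0.4729, -0.2461, 0.069]
tcp_rot: [-1.382, -0.889, 0.889]
wrist_force: [-1.6, 0.9, 5.0]
width: -0.001
```

>>> arm_command(deltas=[[0,0.002,0,0],[0,0,0,0]])

```text
time: 8.15
tool_pos: [0.4727, -0.246, 0.0669]
tcp_rot: [-1.381, -0.889, 0.89]
wrist_force: [-2.5, -0.4, 4.0]
width: 0.001
```

>>> arm_command(deltas=[[0,0.002,0,0],[0,0,0,0]])

```text
time: 8.4
tool_pos: [0.4727, -0.2461, 0.0662]
tcp_rot: [-1.381, -0.889, 0.89]
wrist_force: [-5.2, 1.7, 12.7]
width: 0.003
```

```bash
cat > look.py <<'E'
import sys,cv2
from workcell import sensors,read_camera
from fit import *
n=sys.argv[1]
s=sensors.read_state();print(s["time"],s["tool_pos"],s["wrist_force"],s["torque"],s["q"])
c=read_camera("scene");a=c["color"][:,:,::-1]
print(proj(s["tool_pos"],c))
w=read_camera("wrist")["color"][:,:,::-1]
cv2.imwrite(f"pics/{n}a.png",cv2.resize(a[210:340,340:500],(800,650)[:1]+(650,),interpolation=2)[:600])
cv2.imwrite(f"pics/{n}w.png",w)
E
python3 look.py 8
```

```text
8.4 [ 0.47272094 -0.24608718  0.06621364] [-5.2065893   1.65930157 12.74368839] [ 0.48678704  0.97127362 -0.00261837] [-5.26582095e-01  1.30565734e-01  2.04231651e+00 -2.25264457e-04
  9.69097857e-01 -1.67054934e+00]
[385.34769002 278.40708816]
```

View pics/8a.png

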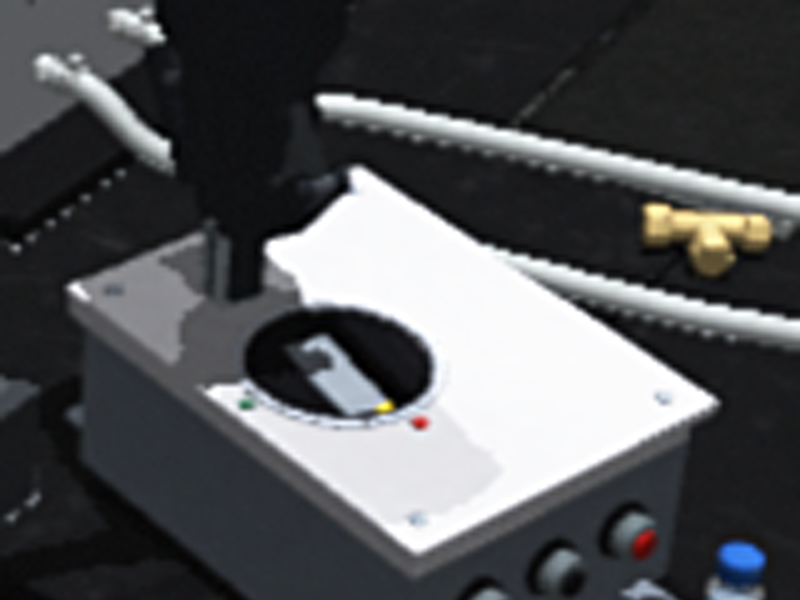

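View pics/8w.png

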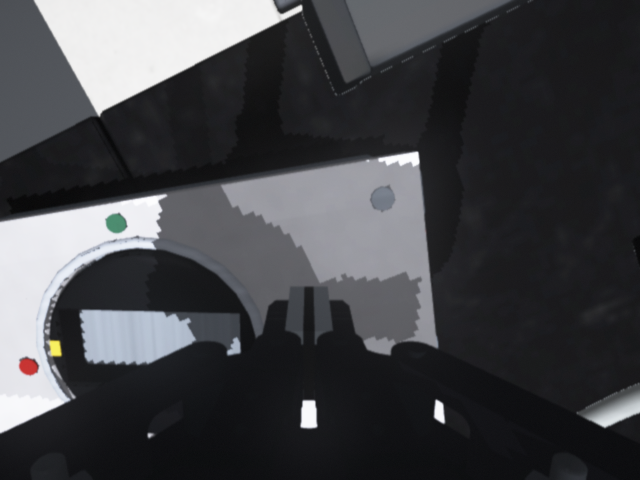

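```bash
cat >> fit.py <<'E'
def wray(px,c,s,z):
    T=np.eye(4);T[:3,:3]=Ro.from_rotvec(s["tcp_rot"]).as_matrix();T[:3,3]=s["tool_pos"];T=T@c["T_tool_cam"]
    f=240/np.tan(np.radians(c["vfov"]/2));d=T[:3,:3]@[(px[0]-c["cx"])/f,(px[1]-c["cy"])/f,1]
    o=T[:3,3];return o+d*(z-o[2])/d[2]
def w2box(X,P):
    c,s=np.cos(P[2]),np.sin(P[2]);dx,dy=X[0]-P[0],X[1]-P[1]
    return np.array([c*dx+s*dy,-s*dx+c*dy,X[2]])
E
python3 - <<'E'
from workcell import sensors,read_camera
from fit import *
s=sensors.read_state();c=read_camera("wrist");P=np.load("P.npy")
for n,px,z in (("red",(28,366),.09),("green",(117,222),.09),("ptr",(55,348),.092),("floor fl",(79,310),.078),("floor fr",(240,313),.078),("floor 2",(84,362),.078),("FLcorner",(418,152),.09),("screw",(383,199),.09),("ring right",(258,335),.09),("ring top",(140,240),.09),("ring left",(38,330),.09)):
    print(n,(w2box(wray(px,c,s,z),P)*1000).round(1))
E
```

```text
red [-24.2 -49.3  90. ]
green [-72.9   0.3  90. ]
ptr [-30.7 -35.2  92. ]
floor fl [-39.  -30.9  78. ]
floor fr [-26.9  32.1  78. ]
floor 2 [-16.3 -36.   78. ]
FLcorner [-78.9 105.8  90. ]
screw [-65.2  92.4  90. ]
ring right [-22.2  39.9  90. ]
ring top [-65.3   6.4  90. ]
ring left [-38.  -40.5  90. ]
```

>>> arm_command(deltas=[[0,-0.006,0,0],[0,-0.014,0,0],[0,-0.02,0,0],[0,-0.01,0,0],[0,0,0,0]], fingers=0.026)

```text
time: 9.18
tool_pos: [0.4736, -0.2465, 0.1157]
tcp_rot: [-1.384, -0.891, 0.889]
wrist_force: [-0.5, -1.2, -0.3]
width: 0.3
```

```bash
python3 - <<'E'
from workcell import sensors
from fit import *
P=np.load("P.npy");s=sensors.read_state();print(s["wrist_force"],s["width"])
plan(box2w((-.025,0,.100),P),P[2]+np.pi/2-.17,s)
E
```

```text
[-0.46279888 -1.23037482 -0.26391955] 0.30013423333784994
tool axes x,y,z [[0.414, 0.91, -0.0], [0.002, -0.001, -1.0], [-0.91, 0.414, -0.002]] tcp [ 0.4736 -0.2465  0.1157]
delta tool [-0.0596  0.0157 -0.0132] heading x 1.144
turn about y (cw+): -0.0009414313115145845
```

>>> arm_command(deltas=[[-0.02,0,-0.0044,0],[-0.02,0,-0.0044,0],[-0.02,0,-0.0044,0],[0,0.01,0,0],[0,0,0,0]])

```text
time: 9.8
tool_pos: [0.4587, -0.3055, 0.1028]
tcp_rot: [-1.378, -0.887, 0.889]
wrist_force: [-0.4, 0.1, -0.5]
width: 0.308
```

```bash
python3 look.py 9;  python3 - <<'E'
from workcell import sensors
from fit import *
P=np.load("P.npy");s=sensors.read_state()
plan(box2w((-.025,0,.100),P),P[2]+np.pi/2-.17,s)
E
```

```text
9.8 [ 0.45868953 -0.30554626  0.10284232] [-0.44345667  0.10757207 -0.51317589] [ 0.04927096  0.05256607 -0.04153213] [-6.33077924e-01  1.23306724e-01  1.97386807e+00  4.33490942e-04
  1.04779511e+00 -1.77613372e+00]
[406.81282722 277.89596938]
tool axes x,y,z [[0.414, 0.91, 0.001], [-0.001, 0.001, -1.0], [-0.91, 0.414, 0.002]] tcp [ 0.4595 -0.3054  0.1038]
delta tool [-0.0001  0.0038 -0.0017] heading x 1.144
turn about y (cw+): -0.0009264416910639284
```

View pics/9a.png

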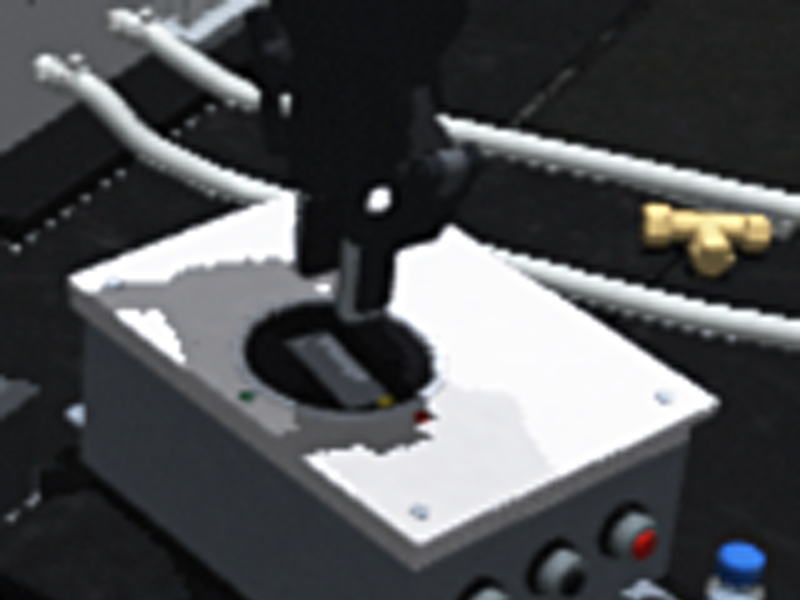

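View pics/9w.png

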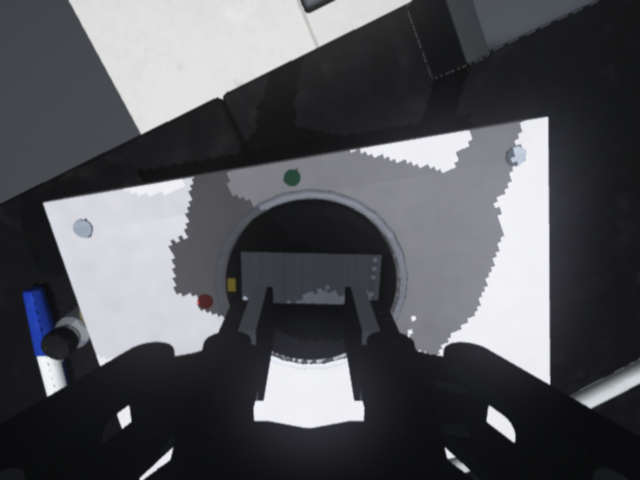

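```bash
python3 - <<'E'
from workcell import sensors,read_camera
from fit import *
s=sensors.read_state();c=read_camera("scene");w=read_camera("wrist");R=Ro.from_rotvec(s["tcp_rot"]).as_matrix()
T=np.linalg.inv(w["T_tool_cam"]);f=240/np.tan(np.radians(w["vfov"]/2))
for x in (-.013,.013):
  for y in (0,-.012,-.024):
   for z in (-.011,.011):
    p=np.array([x,y,z]);q=T@[x,y,z,1]
    print(p,((proj(s["tool_pos"]+R@p,c)-[340,210])*[5,5]).round(), (w["cx"]+f*q[0]/q[2]).round(),(w["cy"]+f*q[1]/q[2]).round())
E
```

```text
[-0.013  0.    -0.011] [376. 347.] 280.0 310.0
[-0.013  0.     0.011] [329. 361.] 279.0 261.0
[-0.013 -0.012 -0.011] [379. 322.] 278.0 323.0
[-0.013 -0.012  0.011] [332. 336.] 277.0 271.0
[-0.013 -0.024 -0.011] [381. 297.] 276.0 337.0
[-0.013 -0.024  0.011] [334. 311.] 275.0 282.0
[ 0.013  0.    -0.011] [341. 313.] 341.0 310.0
[0.013 0.    0.011] [295. 326.] 342.0 261.0
[ 0.013 -0.012 -0.011] [343. 288.] 343.0 323.0
[ 0.013 -0.012  0.011] [297. 302.] 344.0 271.0
[ 0.013 -0.024 -0.011] [346. 264.] 345.0 337.0
[ 0.013 -0.024  0.011] [299. 277.] 347.0 282.0
```

>>> arm_command(deltas=[[0,0.01,-0.0017,0],[0,0.01,0,0],[0,0.01,0,0],[0,0.005,0,0],[0,0.004,0,0],[0,0.003,0,0],[0,0,0,0]])

```text
time: 10.88
tool_pos: [0.4615, -0.3068, 0.0625]
tcp_rot: [-1.381, -0.889, 0.889]
wrist_force: [0.2, -0.2, -0.1]
width: 0.302
```

```bash
python3 look.py 10;  python3 - <<'E'
from workcell import sensors
from fit import *
P=np.load("P.npy");s=sensors.read_state()
plan(box2w((-.025,0,.055),P),P[2]+np.pi/2-.17,s)
E
```

```text
10.875 [ 0.4614818  -0.30680772  0.06247546] [ 0.16743215 -0.15877561 -0.06150741] [ 0.03007489 -0.00181754  0.00072134] [-6.31687958e-01  1.72994099e-01  2.00086278e+00  1.63463297e-05
  9.67895417e-01 -1.77561296e+00]
[406.55962005 293.65687636]
tool axes x,y,z [[0.414, 0.91, -0.0], [0.0, -0.0, -1.0], [-0.91, 0.414, -0.0]] tcp [ 0.4617 -0.307   0.0628]
delta tool [0.0004 0.0078 0.0009] heading x 1.144
turn about y (cw+): -0.0010178330551706694
```

View pics/10a.png

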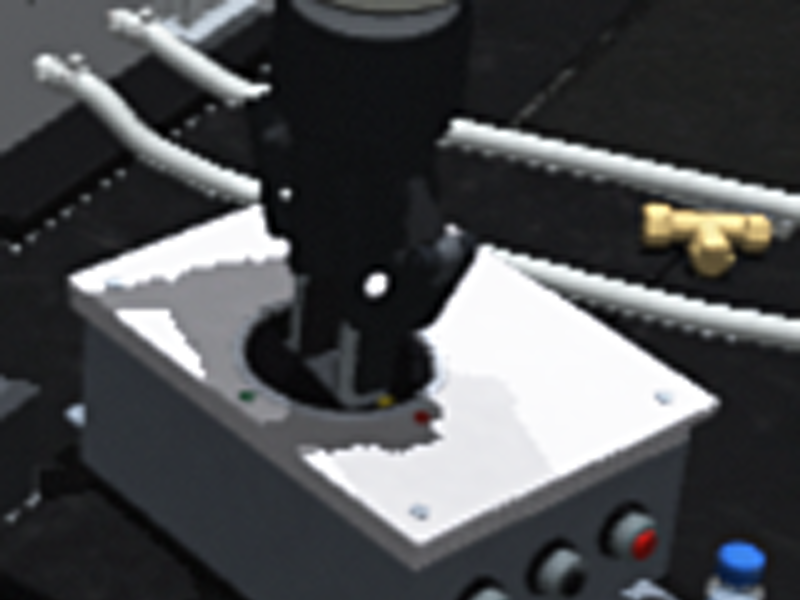

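View pics/10w.png

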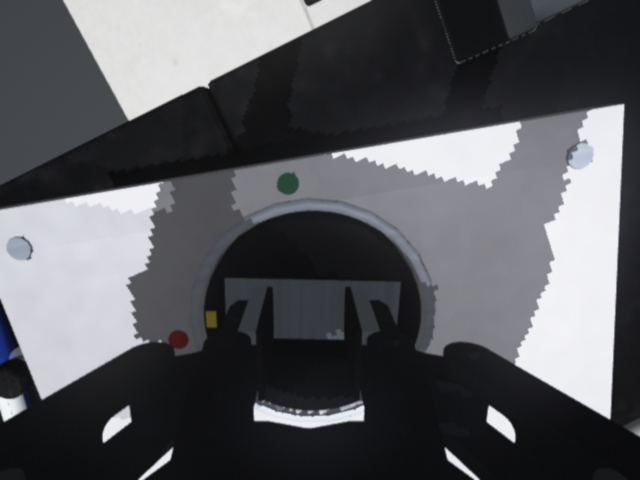

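>>> arm_command(deltas=[[0,0.003,0,0],[0,0.003,0,0],[0,0,0,0]])

```text
time: 11.35
tool_pos: [0.4616, -0.3069, 0.0565]
tcp_rot: [-1.382, -0.889, 0.889]
wrist_force: [-0.0, -0.4, -0.4]
width: 0.305
```

>>> arm_command(deltas=[[0,0.003,0,0],[0,0.001,0,0],[0,0,0,0]])

```text
time: 11.72
tool_pos: [0.4618, -0.307, 0.054]
tcp_rot: [-1.382, -0.889, 0.889]
wrist_force: [-2.9, 3.2, 10.4]
width: 0.308
```

>>> arm_command(deltas=[[0,0.001,0,0.1],[0,0,0,0.1],[0,0,0,0.1],[0,0,0,0.1],[0,0,0,0.1],[0,0,0,0.1],[0,0,0,0]])

```text
time: 12.6
tool_pos: [0.4612, -0.3066, 0.0539]
tcp_rot: [-1.528, -0.425, 0.426]
wrist_force: [-6.2, 4.2, 16.7]
width: 0.31
```

```bash
python3 look.py 11;  python3 - <<'E'
from workcell import sensors
from fit import *
P=np.load("P.npy");s=sensors.read_state()
plan(box2w((-.025,0,.055),P),P[2],s)
E
```

```text
12.6 [ 0.46119988 -0.30656124  0.0538951 ] [-6.21563403  4.24067815 16.66941407] [ 0.83877608  1.1857535  -0.05019462] [-6.31615151e-01  1.83591337e-01  2.00672487e+00 -9.38276709e-06
  9.52361351e-01 -1.17477655e+00]
[406.05893102 297.03574017]
tool axes x,y,z [[0.856, 0.518, -0.0], [-0.001, 0.001, -1.0], [-0.518, 0.856, 0.001]] tcp [ 0.4612 -0.3066  0.0539]
delta tool [ 0.     -0.0011  0.0004] heading x 0.544
turn about y (cw+): 0.7997456451559248
```

View pics/11w.png

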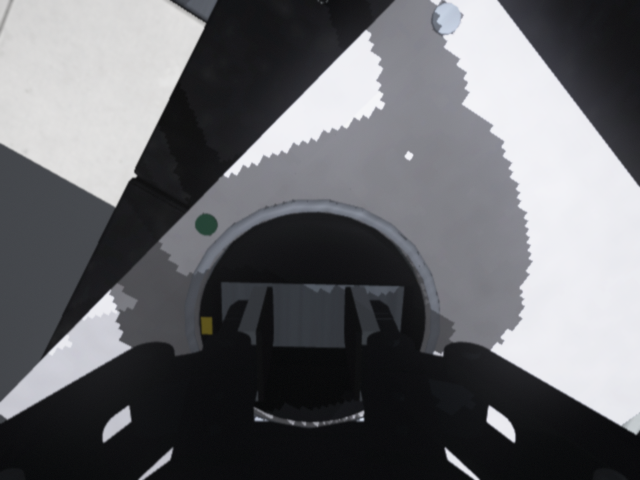

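>>> arm_command(deltas=[[0,0,0,0.1],[0,0,0,0.1],[0,0,0,0.1],[0,0,0,0.1],[0,0,0,0.1],[0,0,0,0.1],[0,0,0,0.1],[0,0,0,0.1],[0,0,0,0.06],[0,0,0,0]])

```text
time: 13.95
tool_pos: [0.4619, -0.3068, 0.0539]
tcp_rot: [-1.556, 0.248, -0.249]
wrist_force: [-4.2, 4.4, 15.6]
width: 0.307
```

```bash
python3 look.py 12;  python3 - <<'E'
from workcell import sensors
from fit import *
P=np.load("P.npy");s=sensors.read_state()
plan(box2w((-.025,0,.055),P),P[2],s)
E
```

```text
13.95 [ 0.46194472 -0.30680109  0.05392211] [-4.18574049  4.42334972 15.56396134] [ 0.72220117  0.80914182 -0.03726625] [-6.31385553e-01  1.83824217e-01  2.00638566e+00  3.84348999e-04
  9.50862413e-01 -3.15180072e-01]
[406.35985513 296.90093366]
tool axes x,y,z [[0.95, -0.311, 0.001], [0.001, 0.0, -1.0], [0.311, 0.95, 0.0]] tcp [ 0.4619 -0.3068  0.0539]
delta tool [-0.0011 -0.0011  0.0003] heading x -0.316
turn about y (cw+): -0.060358282985642386
```

View pics/12w.png

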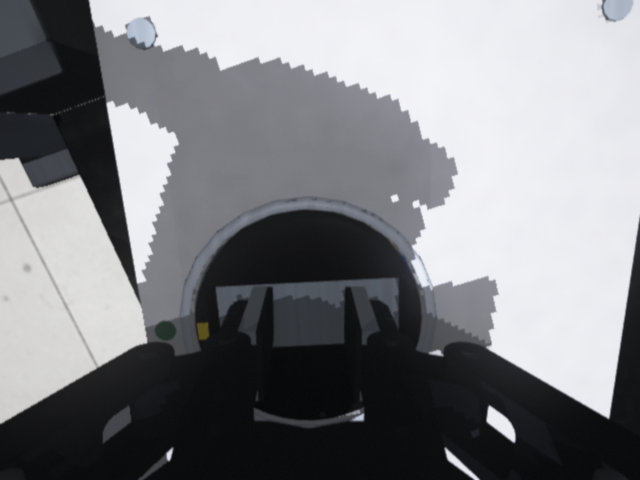

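>>> arm_command(deltas=[[0,0,0,0.05],[0,0,0,0.05],[0,0,0,0.04],[0,0,0,0]])

```text
time: 14.55
tool_pos: [0.4633, -0.3071, 0.054]
tcp_rot: [-1.541, 0.355, -0.36]
wrist_force: [-0.3, 3.5, 11.3]
width: 0.306
```

```bash
python3 look.py 13;  python3 - <<'E'
from workcell import sensors,read_camera
from fit import *
P=np.load("P.npy");s=sensors.read_state()
plan(box2w((-.025,0,.055),P),P[2],s)
E
```

```text
14.55 [ 0.4633247  -0.30711447  0.0539991 ] [-0.25543582  3.45488842 11.31496951] [0.66855745 0.1030892  0.09120747] [-6.30938965e-01  1.84316856e-01  2.00562982e+00  1.42416661e-03
  9.48499477e-01 -1.75685095e-01]
[406.86418395 296.61562928]
tool axes x,y,z [[0.898, -0.44, 0.003], [0.003, -0.001, -1.0], [0.44, 0.898, 0.001]] tcp [ 0.4633 -0.3071  0.054 ]
delta tool [-0.0024 -0.001  -0.0002] heading x -0.456
turn about y (cw+): -0.2000027140389804
```

View pics/13w.png

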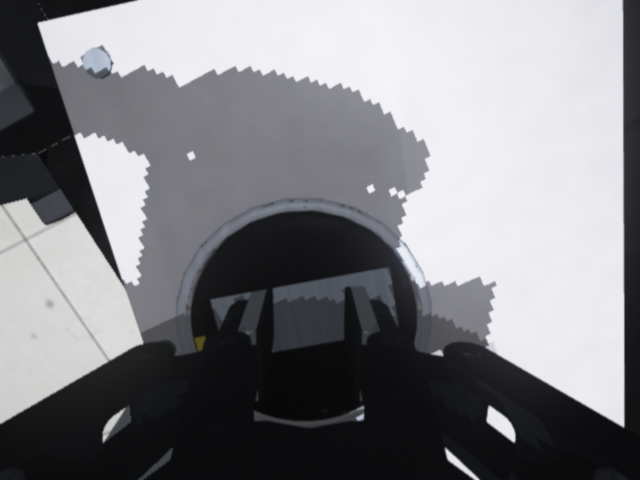

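>>> arm_command(deltas=[[0,-0.003,0,0],[0,-0.003,0,0],[0,0,0,-0.07],[0,0,0,-0.07],[0,-0.01,0,0],[0,-0.02,0,0],[0,-0.03,0,0],[0,-0.04,0,0],[0,0,0,0]])

```text
time: 15.78
tool_pos: [0.464, -0.309, 0.1625]
tcp_rot: [-1.561, 0.243, -0.255]
wrist_force: [1.2, 0.2, -1.0]
width: 0.305
```

```bash
python3 look.py 14;  python3 - <<'E'
from workcell import sensors,read_camera
from fit import *
c=read_camera("scene");P=np.load("P.npy").copy()
for a in (0,.006,.03):
    P[3]=a; print(a,[((proj(cov(p,P),c)-[340,210])*5).round(1).tolist() for p in ((-.08,.105,.09),(-.08,-.105,.09),(.081,-.105,.09),(-.025,0,.092))])
E
```

```text
15.775 [ 0.46403776 -0.3089622   0.1624601 ] [ 1.21385362  0.20524747 -0.95692468] [-0.01476169 -0.02026655 -0.02512945] [-6.31860038e-01  6.99792725e-02  1.91414265e+00 -3.79471911e-04
  1.14892081e+00 -3.14273319e-01]
[412.15369976 252.4592093 ]
0 [[67.9, 286.5], [416.1, 551.3], [713.4, 400.4], [336.5, 359.4]]
0.006 [[68.1, 284.6], [416.4, 549.2], [713.5, 400.4], [336.8, 358.1]]
0.03 [[68.8, 276.9], [417.9, 541.0], [713.8, 400.4], [337.8, 352.9]]
```

View pics/14w.png

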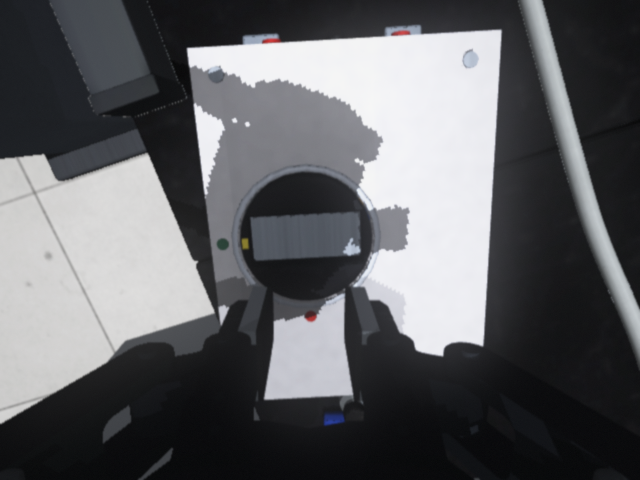

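View pics/14a.png

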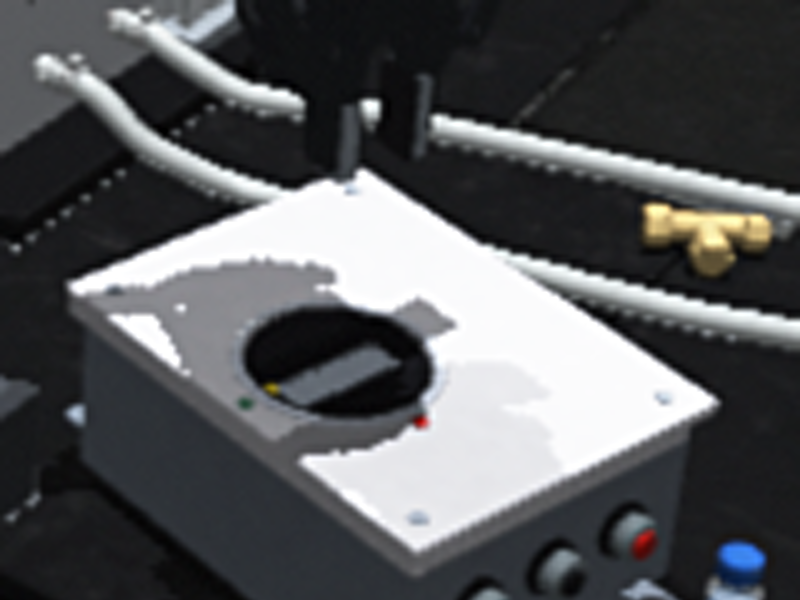

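```bash
python3 - <<'E'
from workcell import sensors,read_camera,job
from fit import *
s=sensors.read_state();c=read_camera("wrist");P=np.load("P.npy")
print(abs(s["joint_vel"]).max())
for n,px,z in (("green",(222,243),.09),("ptr",(245,243),.092),("slot a",(251,217),.078),("slot b",(359,212),.078)):
    print(n,(w2box(wray(px,c,s,z),P)*1000).round(1))
print(job.finish_job())
E
```

```text
0.02039143182640578
green [-74.9   1.9  90. ]
ptr [-61.3   1.6  92. ]
slot a [-58.6  13.7  78. ]
slot b [ 5.8 12.8 78. ]
the job is handed in; nothing more can be done
None
```

I pushed the cover down with the closed fingertips, turned the latch clockwise until it stopped, lifted the hand clear and handed the job in at about 16 s. The hand-in gives no verdict, so success rests on the checks below.

- **Cover:** in the last scene picture its front-right corner sits where the model puts it for a shut cover, within about half a pixel. That fits a hinge angle of 0 to 0.006, and it stayed there after I took the hand away.
- **Latch:** the yellow pointer is at the green dot. The slot edge lies within about 0.02 rad of its locked direction, roughly 1.55 to 1.57 rad. When I turned the tool further, the latch did not follow, so it was at its stop.
- **Hand:** the TCP ended at z = 0.162 m, well clear of the cover. The last wrist force was about 1 N, which is the sensor's noise level.
- **Loose things:** I touched none of them on purpose, but I did not measure their positions again at the end.

One thing disagreed with the description: the physical fingertips ended about 22–24 mm short of the reported TCP. I found this from the contact heights and the pictures, and went by contact force instead.

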